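# Nudge the stencil plate onto its registration pins

## Task

The aluminium stencil plate lies askew on the registration board, riding on top of the two locating pins. Push it sideways with the fingertips, without picking it up, until both its locating holes drop over the two pins and it lies flat on the board inside the drawn outline. Leave the other things on the board and the table where they are, and end with the hand clear of the plate.

Things in the scene. Friction and masses are not known exactly. Their poses are not given: they have to be found in the camera images.
- board: fixed plywood registration board, 280 x 340 x 12 mm (its x, y, z). Origin: centre of its underside (top at z = 12 mm). x: to its far edge, y: to its left, z up. Two steel locating pins stand on it. A thin dark outline drawn on its top, centred on the board, 130 x 190 mm inside, shows exactly where the plate's edges lie when it is seated.
- pin0 (a point): centre of the top of the left locating pin: 12 mm thick, 7 mm high above the board, top edge chamfered 1.5 mm, at x = +30, y = +50 mm in the board's frame. It is hidden under the plate at the start.
- pin1 (a point): centre of the top of the right locating pin, the same, at x = +30, y = -50 mm in the board's frame.
- plate: loose flat aluminium stencil plate, 130 x 190 x 8 mm (its x, y, z), 0.3 to 0.55 kg. Origin: centre of its underside. x: to its far long edge, y: to its left, z up. At the start it lies 10 to 35 mm too far left, up to 20 mm too far or near, turned up to 0.13 rad, its far part up on the pins, its near edge on the board. Seated, it lies flat, origin and axes over the board's.
- plate_hole0 (a point): centre of the left locating hole (16 mm, right through) at the plate's top face: x = +30, y = +50, z = +8 mm in the plate's frame. It belongs over pin0. (Three larger stencil openings, round, square and oblong, along the plate's near half have nothing to do with the pins.)
- plate_hole1 (a point): centre of the right locating hole, the same, at x = +30, y = -50, z = +8 mm in the plate's frame. It belongs over pin1.
- plate_near (a point): middle of the plate's near long edge, at its top face: x = -65, y = 0, z = +8 mm in the plate's frame.
- tin: small steel tin, 44 mm across, 30 mm high, on the board's right-hand far corner; loose, a bystander. Origin: centre of its underside.
- dropper: small white dropper bottle, 32 mm across, 55 mm high, on the board's right-hand near corner; loose, a bystander. Origin: centre of its underside.
- gesso: white jar, 80 mm across, 90 mm high, on the table left of the board; loose, a bystander. Origin: centre of its underside.
- glue: white bottle, 52 mm across, 150 mm high, on the table left of the board; loose, a bystander. Origin: centre of its underside.
- knife: painting knife 200 mm long lying flat on the table right of the board; loose, a bystander. Origin: middle of its length, at its underside.
- brushes: blue ceramic pot of brushes, 76 mm across, 210 mm high over all, on the table far right; loose, a bystander. Origin: centre of its underside.
- pot: small clear jar with a white lid, 60 mm across, 50 mm high, on the table right of the board; loose, a bystander. Origin: centre of its underside.
There are look-alikes about, which are no part of the job. What is meant by the plate is not pink, and is the smaller of those in its own colour.

How it is judged:
By the outcome, as a careful person would: the job done as asked, in the order asked, and still so for the second after the job is handed in, with the robot touching nothing.
It also fails if it takes over 72 s, if anything falls off the work surface, if the arm or the gripper's body presses on something with over 40 N, if the wrist force passes 120 N, or if a joint passes its speed limit or range.

## Robot

A 7-joint arm with a two-finger parallel gripper is mounted at the origin on the work surface. World frame = base frame: x ahead of the robot, y to its left, z up, the work surface at z = 0. Lengths are in m, angles in rad, forces in N, time in s.
With the tool pointing down it reaches from about 0.4 to 0.925 m from the base axis. Payload 4.1 kg.
Tool frame: the origin (TCP) lies at the very end of the fingers, on their centre line; the grasp point (between the pads) lies 19 mm behind it; z points along the fingers, y is the line along which they close (so a half turn about z gives the same grasp; the last joint's range is limited). The gripper opens to 85 mm and grips with 20 to 120 N. Pads are 22 mm wide; open, the fingers measure 114 mm over their backs; the gripper's body (76 mm by 85 mm) begins 54 mm behind the grasp point. The pads swing forward as they close: fully open they stand 13 mm farther back than shut.
Start: joints at [1.098, 0.398, 0.045, 1.537, -0.019, 1.207, -0.051], TCP at [0.237, -0.605, 0.231] pointing down, gripper open.
Joint ranges: [-2.82, 2.82], [-0.49, 2.23], [-1.37, 1.46], [0, 2.46], [-1.36, 4.5], [0.23, 2], [-2.94, 2.94]. Speed limits (rad/s): [2.57, 2.57, 3.14, 3.14, 3.14, 3.14, 3.14].

## Interface

Orientations are given as a rotation vector (axis times angle).
In Python, from cell import r gives the robot as it stands. The module is installed in compiled form; this text tells all that it offers.
- The arm moves only by the tool move_arm, never from a script. Its argument "plan" is a list that holds one entry, the list of rows, each a list of 4 numbers: the shift along the world's x, y, z in mm, then the turn about the world's z in rad. A call has 1 to 10 rows; each row is the pose to reach, as a shift and turn from the pose commanded when the call began; what a row does not reach only later rows make up. A row lasts 1/10 s, in which the tool goes at most 50 mm and 8.59 degrees, less where a joint would pass 70% of its speed; a pose out of reach is approached as far as the arm can. A call with a gripper value outside its range is refused whole. "jaw" is the gripper command: -1 is fully open, 1 is shut, values between are in proportion, set as the call begins (left out, the last holds). The fingers move at their own pace and stop on an object; "newtons" is the grip in N (left out, the last holds). Time passes only in rows, so rows that repeat a pose let the fingers close. It gives the time, the measured TCP pose, the force, the opening and the grip force at its end, in the units of the state.
- r.get_state(): the state, without advancing time (a new reading comes with each control period).
- r.camera(name): name is "side" or "top"; returns a dict with "color" (420x560x3 uint8, red, green, blue), "intrinsics" (3x3 intrinsics, pixels), "xyz" and "attitude" of the camera in the world. Camera axes: x right, y down, z forward; pixel columns grow to the right and rows downward; lengths in m; the calibration is good to about 2 mm. A picture is of the moment at which its call begins. There is no depth.
- r.hand_in(): hands the job in; it is judged then, once.
Trained networks look in the newest picture that a camera, given by its name, has taken for a name from the list of things; names that differ only in an ending like _2 or _b are one class to them, and where a whole thing is asked for, a point or a joint stands for the part that bears it (a point fixed in the world has none). Each returns a list of dicts, best first, with "score" (0 to 1); they miss things now and then, are a little off and sometimes report something else, mostly with a low value. They report only what shows in the picture. A call takes as long as a camera call. They do not tell look-alikes from the thing itself.
- r.recognise(camera, query): "rect" ([centre column, centre row, width, height] in pixels, round what is visible of it).
- r.outline_of(camera, query): "pixels" (420x560 bool, what is visible of it) and "rect" ([centre column, centre row, width, height] in pixels, round what is visible of it).
The state is a dict: "clock": time; "joints": joint angles; "qvel": joint speeds; "tau": joint torques, N m; "position": TCP position; "tcp_rot": TCP orientation; "contact_force": force on the tool from outside, world axes, zero at the start; "moment": the same for the moment, N m; "opening": finger opening in m; "gripper_force": force on a finger pad.
Only numpy, scipy, OpenCV 4.12 (cv2) and the standard library are available. Lean on these libraries where they do the work, as an engineer would, in place of code of your own. Each camera call takes 0.05 s, during which the arm holds its last target. There are 200 camera calls.

## Working session

There is one attempt and no reset: what is moved stays moved. The work goes in short steps, Python scripts to look and compute and a tool call to move; the robot and the scene stay as the last step left them, time stands still between calls to the robot, and variables do not carry over. Pictures are saved under pics/ and viewed, at most 10 in all, crops included, and the job is handed in when it is done.

Besides the shell and the picture viewer there is one more tool, called as name(argument=value, ...), one argument or row to a line, values as JSON. move_arm: Moves the arm, as the interface text tells. Its arguments: {"type":"object","properties":{"plan":{"type":"array"},"jaw":{"type":"number"},"newtons":{"type":"number"}},"required":["plan"]}

```bash
mkdir -p pics; cat > h.py <<'E'
import numpy as np, cv2
from cell import r
from scipy.spatial.transform import Rotation as R
def rot(c):
    a=np.array(c["attitude"],float)
    return a if a.shape==(3,3) else (R.from_rotvec(a).as_matrix() if a.size==3 else R.from_quat(a).as_matrix())
def unproj(c,uv,z):
    uv=np.atleast_2d(uv).astype(float)
    d=np.c_[uv,np.ones(len(uv))]@np.linalg.inv(c["intrinsics"]).T@rot(c).T
    o=np.array(c["xyz"]); return o+d*((z-o[2])/d[:,2])[:,None]
def proj(c,P):
    q=(np.atleast_2d(P)-np.array(c["xyz"]))@rot(c); q=q@np.array(c["intrinsics"]).T
    return q[:,:2]/q[:,2:]
def save(c,n,crop=None,s=1):
    im=cv2.cvtColor(c["color"],cv2.COLOR_RGB2BGR)
    if crop: x0,y0,x1,y1=crop; im=im[y0:y1,x0:x1]
    cv2.imwrite("pics/"+n,cv2.resize(im,None,fx=s,fy=s,interpolation=cv2.INTER_CUBIC))
E
python3 - <<'E'
from h import *
for n in("top","side"):
    c=r.camera(n); save(c,n+"0.png"); print(n,c["xyz"],c["attitude"],c["intrinsics"])
    for q in("plate","board","plate_hole0","plate_hole1","plate_near","tin","dropper"):
        print(q,[(round(d["score"],2),np.round(d["rect"]).tolist()) for d in r.recognise(n,q)][:4])
print(r.get_state())
E
```

```text
top [ 0.39324037 -0.01090915  1.48105442] [-2.17766613  2.19933588 -0.07259195] [[452.76831227   0.         284.45731762]
 [  0.         452.76831227 208.56510126]
 [  0.           0.           1.        ]]
plate [(0.91, [200.0, 268.0, 89.0, 90.0]), (0.74, [296.0, 183.0, 62.0, 43.0]), (0.6, [345.0, 272.0, 68.0, 65.0])]
board [(0.63, [305.0, 183.0, 105.0, 86.0]), (0.61, [350.0, 219.0, 7.0, 14.0])]
plate_hole0 [(0.89, [295.0, 183.0, 62.0, 44.0]), (0.82, [346.0, 272.0, 64.0, 68.0]), (0.57, [198.0, 269.0, 84.0, 96.0])]
plate_hole1 [(0.89, [295.0, 183.0, 62.0, 44.0]), (0.82, [346.0, 272.0, 64.0, 68.0]), (0.57, [198.0, 269.0, 84.0, 96.0])]
plate_near [(0.83, [296.0, 182.0, 61.0, 43.0]), (0.77, [199.0, 268.0, 86.0, 95.0]), (0.7, [346.0, 275.0, 63.0, 73.0])]
tin [(0.75, [350.0, 148.0, 16.0, 18.0]), (0.3, [305.0, 181.0, 108.0, 88.0])]
dropper [(0.73, [432.0, 228.0, 21.0, 17.0])]
side [ 1.00947138 -1.02451071  0.83469752] [-2.13482228 -0.49238892  0.24524537] [[463.33825271   0.         283.46620718]
 [  0.         463.33825271 208.68915582]
 [  0.           0.           1.        ]]
plate [(0
[... 697 characters left out ...]
3.0])]
{'clock': 0.8, 'joints': array([ 1.09798159,  0.39831878,  0.04509889,  1.53658875, -0.0186911 ,
        1.20692598, -0.05069397]), 'qvel': array([-0.00025482,  0.00168075,  0.0009727 ,  0.00137937, -0.00012119,
        0.00146595, -0.00048523]), 'tau': array([-2.74263999e-05, -4.74958742e+01,  1.36314712e+00, -2.54504836e+01,
        1.14727090e-02,  6.84361221e-04,  1.49477631e-05]), 'position': array([ 0.23739861, -0.60513161,  0.23140424]), 'tcp_rot': array([3.08667578e+00, 5.83869985e-01, 3.78278657e-05]), 'contact_force': array([ 0.2371328 , -0.94236637,  0.3741991 ]), 'moment': array([ 0.00973194,  0.00391668, -0.00951946]), 'gripper_force': 0.0, 'opening': 0.08532248523121468}
```

View pics/top0.png

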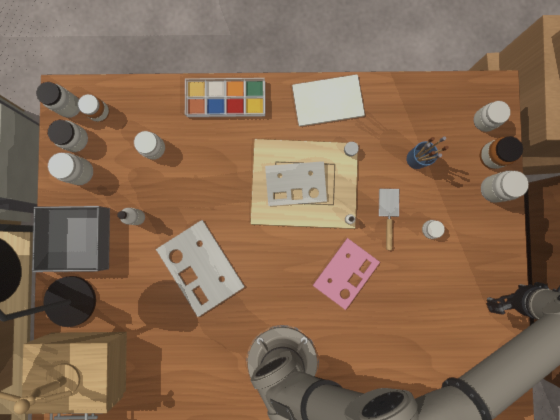

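```bash
python3 - <<'E'
import cv2
im=cv2.imread("pics/side0.png")
cv2.imwrite("pics/side0c.png",cv2.resize(im[130:330,180:400],None,fx=3,fy=3,interpolation=2))
im=cv2.imread("pics/top0.png")
cv2.imwrite("pics/top0c.png",cv2.resize(im[120:245,230:380],None,fx=4.7,fy=4.7,interpolation=2))
E
```

```text
(no output)
```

View pics/side0c.png

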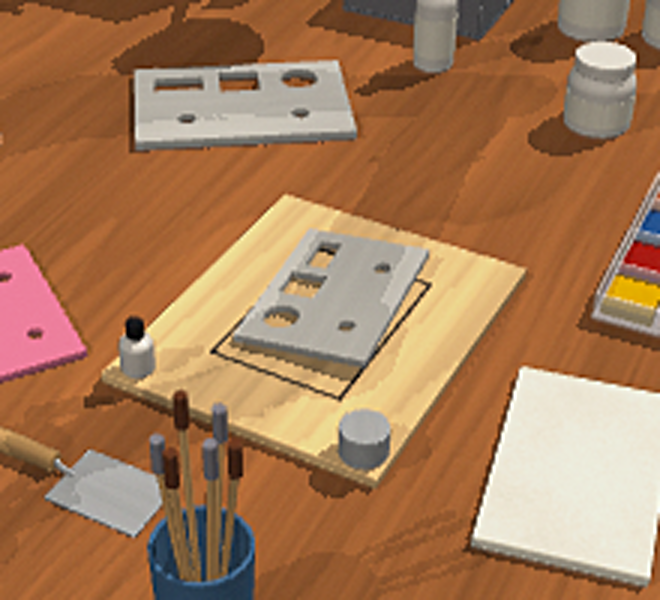

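View pics/top0c.png

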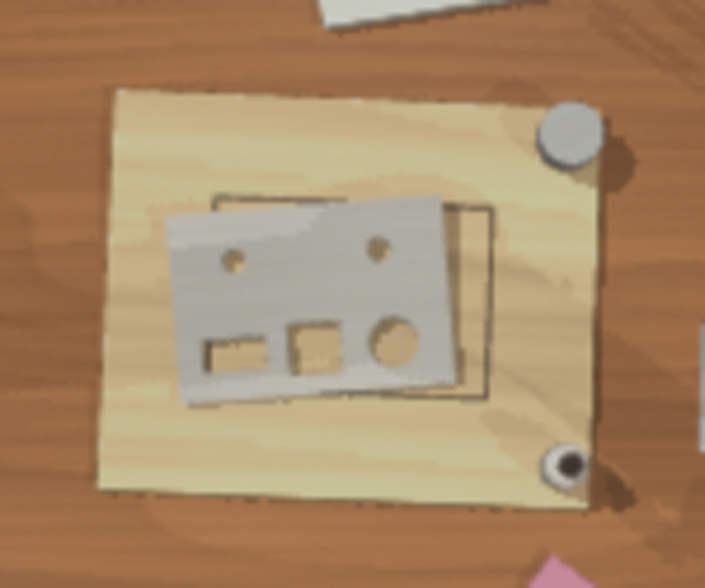

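The top picture shows the small grey plate on the board, centred near (296,184), turned counterclockwise and too far left. The outline corners show at (275.5,161.7), (334.9,164.3) and (333.6,204.7). The side view agrees.

```bash
cat > fit.py <<'E'
from h import *
from scipy.optimize import least_squares
def tf(p,L,z0,pitch=0):
    M=R.from_euler("ZY",[p[2],pitch]).as_matrix(); return L@M.T+np.array([p[0],p[1],z0])
BC=np.array([[140,170,12],[140,-170,12],[-140,-170,12],[-140,170,12]])/1000.
OC=np.array([[66,96,12],[66,-96,12],[-66,-96,12],[-66,96,12]])/1000.
PC=np.array([[65,95,8],[65,-95,8],[-65,-95,8],[-65,95,8]])/1000.
E
python3 - <<'E'
from fit import *
import pickle
ct,cs=r.camera("top"),r.camera("side")
T=lambda a:np.array(a)/4.7+[230,120]; S=lambda a:np.array(a)/3+[180,130]
bt=T([(115,90),(601,106),(590,508),(97,489),(214,196),(493,208),(487,398)]); bs=S([(526,270),(378,486),(102,380),(286,195),(430,285),(340,398),(212,351)])
BL=np.r_[BC,OC[:3]]
pt=T([(165,215),(441,196),(458,383),(186,405)]); ps=S([(430,248),(367,358),(235,340),(313,229)])
# camera shifts s (px) absorb calibration errors of the side camera relative to top
f=lambda p:np.r_[proj(ct,tf(p,BL,0))-bt,proj(cs,tf(p,BL,0))+p[3:5]-bs].ravel()
b=least_squares(f,[.55,-.05,0,0,0]); print("board",b.x,np.round(b.fun.reshape(-1,2),1).tolist())
B=b.x
g=lambda p:np.r_[proj(ct,tf(p,PC,.012+65e-3*np.sin(p[3]),-p[3]))-pt,proj(cs,tf(p,PC,.012+65e-3*np.sin(p[3]),-p[3]))+B[3:5]-ps].ravel()
p=least_squares(g,[.55,-.05,0,.07]); print("plate",p.x,np.round(p.fun.reshape(-1,2),1).tolist())
d=p.x[:2]-B[:2]; c,s=np.cos(B[2]),np.sin(B[2]); print("rel mm",1000*np.array([c*d[0]+s*d[1],-s*d[0]+c*d[1]]),p.x[2]-B[2])
print("corners",np.round(1000*tf(p.x,PC,0),0).tolist()); print("target corners",np.round(1000*tf(B,PC,0)).tolist())
pickle.dump(B,open("B.pkl","wb"))
for q in("tin","dropper"):
    print(q,[np.round(unproj(ct,[d["rect"][:2]],.04),3).tolist() for d in r.recognise("top",q)[:1]])
E
```

```text
board [ 0.57192757 -0.07930176 -0.04561032  1.74241113  0.43852033] [[-0.2, -0.2], [-0.1, 0.1], [0.1, -0.1], [0.2, 0.2], [0.5, 0.4], [-0.3, -0.1], [-0.2, -0.3], [0.7, -0.2], [0.0, -1.2], [-0.7, -1.6], [-0.4, 0.1], [0.0, 0.6], [0.0, 1.0], [0.3, 1.2]]
plate [ 0.5706486  -0.05151984  0.07305665  0.1121786 ] [[0.2, -0.1], [0.2, -0.9], [-0.3, -0.5], [-0.9, -0.3], [0.1, -0.6], [-0.5, 0.7], [-0.4, -0.6], [-1.1, 0.5]]
rel mm [-2.54433687 27.69471501] 0.11866697576415737
corners [[629.0, 48.0, 8.0], [642.0, -142.0, 8.0], [513.0, -151.0, 8.0], [499.0, 38.0, 8.0]]
target corners [[641.0, 13.0, 8.0], [633.0, -177.0, 8.0], [503.0, -171.0, 8.0], [511.0, 19.0, 8.0]]
tin [[[0.677, -0.229, 0.04]]]
dropper [[[0.418, -0.482, 0.04]]]
```

move_arm(
  plan=[
    [[40,40,0,0.13],[60,90,0,0.26],[80,140,0,0.39],[100,185,0,0.52],[120,230,0,0.65],[140,275,0,0.78],[165,318,0,0.91],[190,360,0,1.03],[215,403,0,1.15],[240,445,0,1.15]],
  ],
  jaw=-1,
)

```text
clock: 2.0
position: [0.4737, -0.1659, 0.2318]
tcp_rot: [2.27, 2.17, 0.0]
contact_force: [0.9, 0.2, 0.9]
opening: 0.0853
gripper_force: 0.0
```

move_arm(
  plan=[
    [[15,45,0,0],[30,90,0,0],[45,135,-15,0],[60,180,-40,0],[75,220,-80,0],[93,235,-125,0],[93,235,-165,0],[93,235,-190,0],[93,235,-195,0],[93,235,-195,0]],
  ],
)

```text
clock: 3.0
position: [0.5658, 0.0672, 0.0361]
tcp_rot: [-2.273, -2.168, 0.001]
contact_force: [-0.2, -0.0, 0.6]
opening: 0.0855
gripper_force: 0.0
```

move_arm(
  plan=[
    [[3,2,-10,0],[3,2,-21,0],[3,2,-21,0]],
  ],
)

```text
clock: 3.3
position: [0.5685, 0.069, 0.0148]
tcp_rot: [-2.273, -2.168, 0.001]
contact_force: [0.0, -1.0, -0.2]
opening: 0.0854
gripper_force: 0.0
```

```bash
python3 - <<'E'
from h import *
c=r.camera("side"); save(c,"s1.png",(200,120,360,260),5)
E
```

```text
(no output)
```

View pics/s1.png

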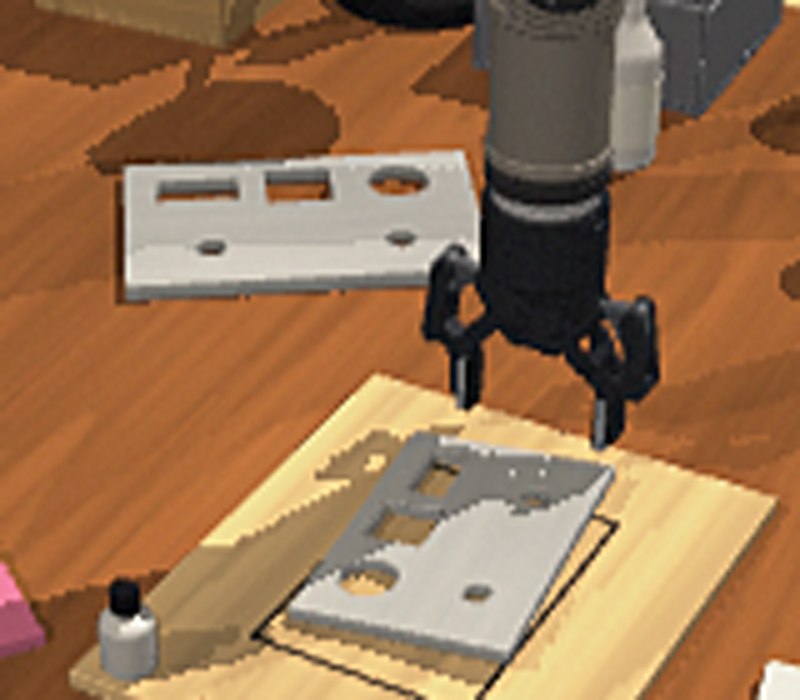

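move_arm(
  plan=[
    [[0,0,-7,0],[0,0,-13,0],[0,0,-13,0]],
  ],
)

```text
clock: 3.65
position: [0.5681, 0.0691, 0.0014]
tcp_rot: [-2.272, -2.168, 0.002]
contact_force: [-0.6, 0.4, 0.5]
opening: 0.0853
gripper_force: 0.0
```

move_arm(
  plan=[
    [[0,-5,0,0],[0,-10,0,0],[0,-14,0,0],[0,-17,0,0],[0,-20,0,0],[0,-23,0,0],[0,-26,0,0],[0,-28,0,0],[0,-30,0,0]],
  ],
)

```text
clock: 4.55
position: [0.5692, 0.0394, 0.0025]
tcp_rot: [2.273, 2.169, 0.001]
contact_force: [1.3, 2.4, -0.4]
opening: 0.0856
gripper_force: 1.0
```

```bash
python3 - <<'E'
from h import *
c=r.camera("side"); save(c,"s2.png",(200,120,360,260),5)
E
```

```text
(no output)
```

View pics/s2.png

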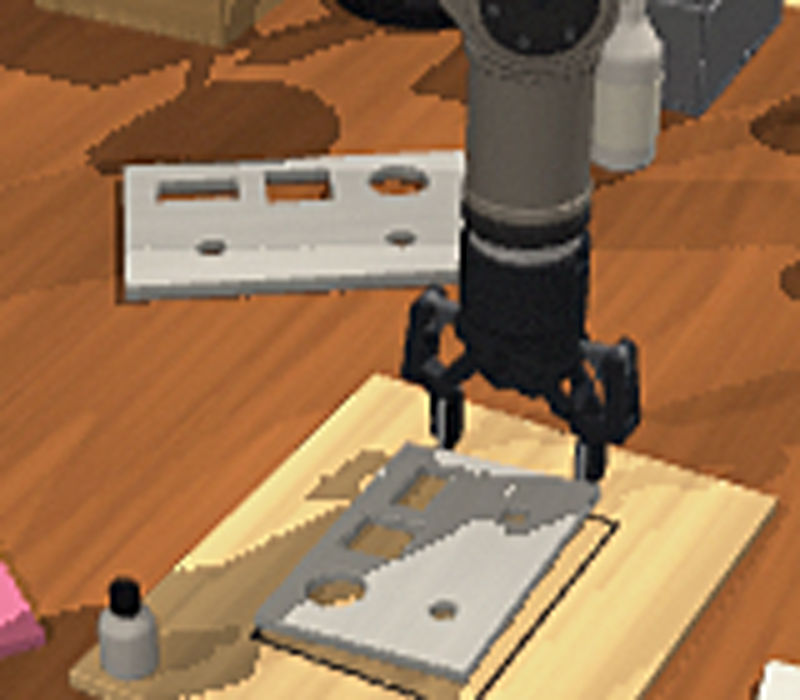

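move_arm(
  plan=[
    [[0,-3,0,0],[0,-6,0,0],[0,-8,0,0],[0,-10,0,0],[0,-12,0,0],[0,-12,0,0]],
  ],
)

```text
clock: 5.2
position: [0.5688, 0.027, 0.0023]
tcp_rot: [2.274, 2.168, -0.001]
contact_force: [0.8, 1.4, 1.0]
opening: 0.0851
gripper_force: 0.9
```

move_arm(
  plan=[
    [[0,20,0,0],[0,35,10,0],[0,45,60,0],[-10,75,110,0],[-40,120,120,0],[-70,165,120,0],[-70,165,120,0]],
  ],
)

```text
clock: 5.9
position: [0.4957, 0.198, 0.1242]
tcp_rot: [-2.264, -2.177, -0.003]
contact_force: [-0.1, -0.3, 0.1]
opening: 0.0853
gripper_force: 0.0
```

```bash
python3 - <<'E'
from h import *
c=r.camera("side"); a=c["color"][170:258,220:350]; t=r.camera("top"); b=t["color"][125:240,235:365]
f=lambda i:cv2.resize(i,None,fx=6,fy=6,interpolation=2)
cv2.imwrite("pics/s3.png",cv2.cvtColor(f(a),4)); cv2.imwrite("pics/t3.png",cv2.cvtColor(cv2.resize(b,None,fx=5,fy=5,interpolation=2),4))
E
```

```text
(no output)
```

View pics/t3.png

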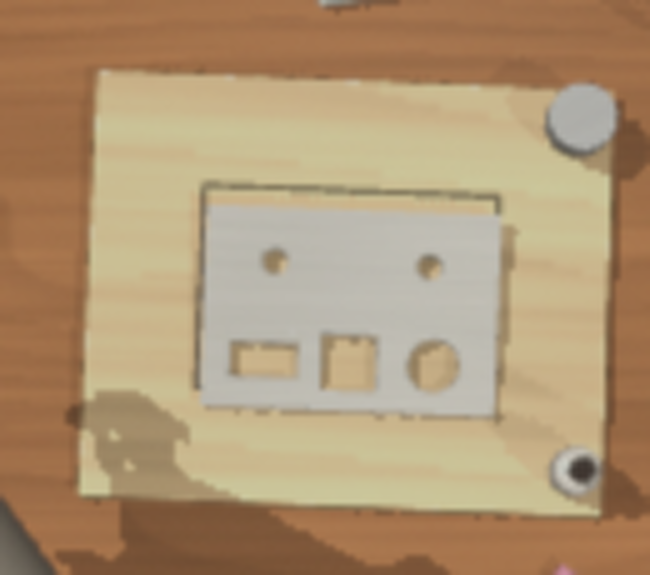

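View pics/s3.png

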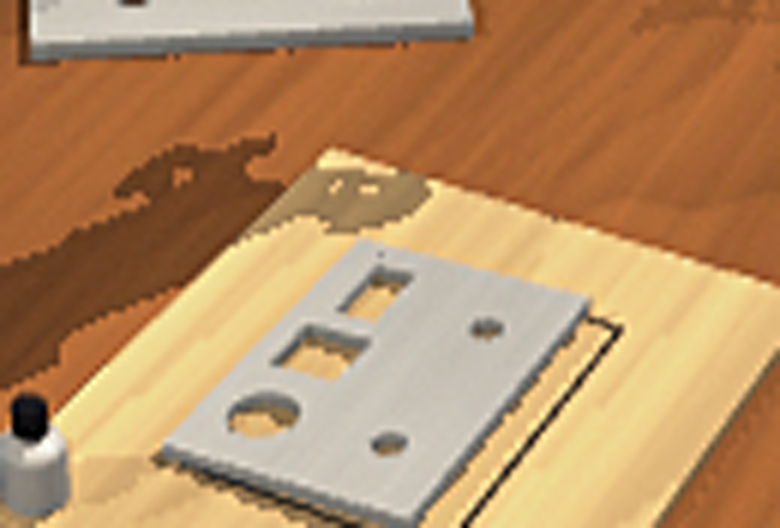

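The top picture shows the plate now square to the outline, about 8 mm too near, with its far edge still raised on the pins. The plate corners in the crop are at (206,203), (503,214), (497,417) and (201,405).

```bash
python3 - <<'E'
from fit import *
import pickle
B=pickle.load(open("B.pkl","rb")); ct,cs=r.camera("top"),r.camera("side")
pt=np.array([(206,203),(503,214),(497,417),(201,405)])/5+[235,125]
ps=np.array([(590,300),(410,524),(165,452),(365,240)])/6+[220,170]
for pitch in(.074,0):
  h=lambda p:tf(p,PC,.012+65e-3*np.sin(pitch),-pitch)
  for n,g in (("top",lambda p:(proj(ct,h(p))-pt).ravel()),("side",lambda p:(proj(cs,h(p))+B[3:5]-ps).ravel())):
    p=least_squares(g,[.57,-.08,0])
    d=p.x[:2]-B[:2]; c,s=np.cos(B[2]),np.sin(B[2]); print(pitch,n,"rel",1000*np.array([c*d[0]+s*d[1],-s*d[0]+c*d[1]]),p.x[2]-B[2],np.round(p.fun,1))
E
```

```text
0.074 top rel [-13.19518002  -2.17464077] 0.0006227940302825224 [ 0.5  0.2 -0.2  0.1 -0.4 -0.3  0.1  0. ]
0.074 side rel [-12.07994787  -2.24528609] -0.0010976055791120376 [ 0.6  0.1  0.2 -0.1 -0.4 -0.4 -0.5  0.4]
0 top rel [-13.02857313  -2.38109889] -0.0003800036496631326 [ 0.6  0.4 -0.4  0.3 -0.4 -0.5  0.1 -0.2]
0 side rel [-15.65553956   3.35685399] 0.011404110194412613 [ 0.2  1.2  0.8  1.1 -0.1 -1.6 -1.  -0.8]
```

move_arm(
  plan=[
    [[-3,-27,0,-0.14],[-6,-54,0,-0.28],[-9,-81,0,-0.42],[-12,-108,0,-0.56],[-15,-135,0,-0.7],[-18,-162,0,-0.84],[-21,-189,0,-0.98],[-24,-216,0,-1.12],[-27,-243,0,-1.26],[-30,-269,0,-1.4]],
  ],
)

```text
clock: 7.1
position: [0.4684, -0.0806, 0.1221]
tcp_rot: [3.135, 0.178, -0.002]
contact_force: [-0.1, -0.3, 0.1]
opening: 0.0858
gripper_force: 0.0
```

move_arm(
  plan=[
    [[0,0,-20,-0.1],[0,0,-50,-0.171],[0,0,-80,-0.171],[0,0,-100,-0.171],[0,0,-100,-0.171],[0,0,-100,-0.171]],
  ],
)

```text
clock: 7.7
position: [0.4689, -0.0783, 0.0223]
tcp_rot: [3.14, -0.078, -0.001]
contact_force: [1.2, 0.2, 0.1]
opening: 0.0855
gripper_force: 0.0
```

```bash
python3 - <<'E'
from h import *
s=r.get_state(); print(s["position"],R.from_rotvec(s["tcp_rot"]).as_matrix()[:2,1],s["joints"])
t=r.camera("side")
print([np.round(unproj(r.camera("top"),[d["rect"][:2]],.04),3).tolist() for d in r.recognise("top","dropper")])
E
```

```text
[ 0.46887752 -0.07827303  0.02228987] [-0.04963506 -0.99876713] [ 0.23847613  0.37577437 -0.19188857  2.12834806  0.11750176  0.64798216
 -1.65467437]
[[[0.45, -0.226, 0.04]], [[0.691, 0.421, 0.04]]]
```

move_arm(
  plan=[
    [[0,0,-10,0],[0,0,-20,0],[0,0,-20,0.004],[5,0,-20,0.004],[10,0,-20,0.004],[13,0,-20,0.004],[16,0,-20,0.004],[18,0,-20,0.004],[20,0,-20,0.004],[20,0,-20,0.004]],
  ],
)

```text
clock: 8.9
position: [0.4889, -0.0767, 0.0022]
tcp_rot: [3.141, -0.068, -0.0]
contact_force: [-1.0, 0.6, 0.1]
opening: 0.0853
gripper_force: 1.0
```

move_arm(
  plan=[
    [[1,0.5,0,0],[2,1,0,0],[3,1.5,0,0],[4,2,0,0],[4,2,0,0]],
  ],
)

```text
clock: 9.4
position: [0.4935, -0.0745, 0.0024]
tcp_rot: [-3.141, 0.067, -0.001]
contact_force: [-0.6, 0.1, -0.9]
opening: 0.0857
gripper_force: 0.5
```

```bash
python3 - <<'E'
from h import *
s=r.get_state(); print(s["position"],s["contact_force"])
c=r.camera("side"); a=c["color"][170:258,220:350]
cv2.imwrite("pics/s4.png",cv2.cvtColor(cv2.resize(a,None,fx=6,fy=6,interpolation=2),4))
E
```

```text
[ 0.49353013 -0.07445267  0.00242649] [-0.6116468   0.07992254 -0.86683997]
```

View pics/s4.png

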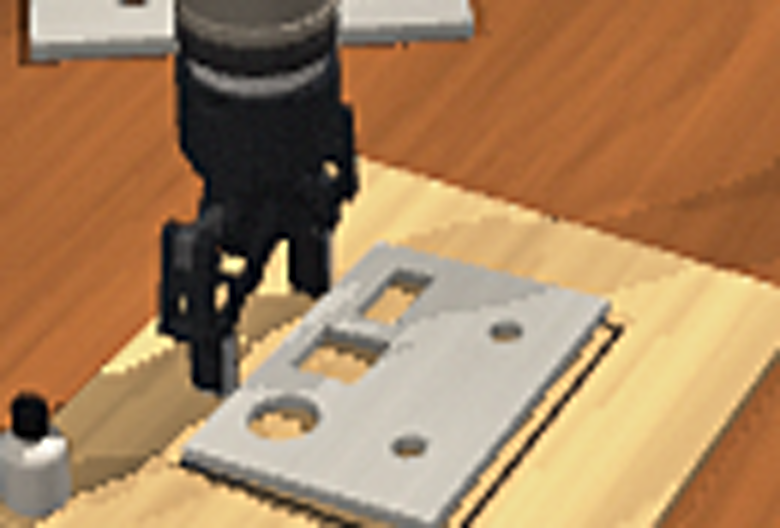

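The plate is still raised, with its far edge short of the outline. Its corners in the crop are at about (610,304), (430,524), (185,459) and (385,244).

```bash
cat > m.py <<'E'
from fit import *
import pickle
def m(ps,pitch=.074):
  B=pickle.load(open("B.pkl","rb")); cs=r.camera("side")
  ps=np.array(ps)/6+[220,170]
  h=lambda p:tf(p,PC,.012+65e-3*np.sin(pitch),-pitch)
  p=least_squares(lambda p:(proj(cs,h(p))+B[3:5]-ps).ravel(),[.57,-.08,0])
  d=p.x[:2]-B[:2]; c,s=np.cos(B[2]),np.sin(B[2]); print("rel",1000*np.array([c*d[0]+s*d[1],-s*d[0]+c*d[1]]),p.x[2]-B[2],np.round(p.fun,1))
E
python3 -c "
from m import *
m([(610,304),(430,524),(185,459),(385,244)])"
```

```text
rel [-2.49480003 -0.10938301] -0.0029794705062968843 [ 0.6 -0.   0.4  0.6 -0.4 -1.  -0.7  0.3]
```

move_arm(
  plan=[
    [[0.5,0,0,0],[1,0,0,0],[1.5,0,0,0],[2,0,0,0],[2.5,0,0,0],[2.5,0,0,0],[2.5,0,0,0]],
  ],
)

```text
clock: 10.2
position: [0.4959, -0.0746, 0.0025]
tcp_rot: [3.141, -0.068, 0.001]
contact_force: [-0.7, 0.5, 0.3]
opening: 0.0849
gripper_force: 0.4
```

```bash
python3 - <<'E'
from h import *
s=r.get_state(); print(s["position"],s["contact_force"])
c=r.camera("side"); a=c["color"][170:258,220:350]
cv2.imwrite("pics/s5.png",cv2.cvtColor(cv2.resize(a,None,fx=6,fy=6,interpolation=2),4))
E
```

```text
[ 0.49589122 -0.07459714  0.00245122] [-0.65649564  0.50730123  0.33689549]
```

View pics/s5.png

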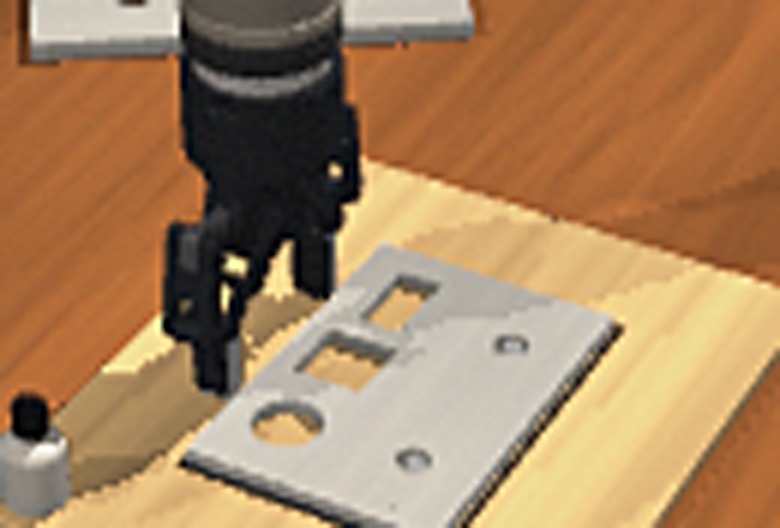

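The plate has dropped. The bright pins show in both holes at (512,345) and (414,459), and the plate lies flat on the outline. Next I retract.

move_arm(
  plan=[
    [[-6,0,0,0],[-14,0,0,0],[-14,0,20,0],[-14,0,60,0],[-14,0,100,0],[-14,40,140,0],[-14,85,160,0],[-14,130,160,0],[-14,175,160,0],[-14,175,160,0]],
  ],
)

```text
clock: 11.25
position: [0.4805, 0.108, 0.1632]
tcp_rot: [-3.137, 0.05, -0.003]
contact_force: [-0.0, -0.0, -0.2]
opening: 0.0855
gripper_force: 0.0
```

```bash
python3 - <<'E'
from h import *
s=r.get_state(); print(s["position"],s["contact_force"])
f=lambda c,x0,y0:cv2.resize(c["color"][y0:y0+115,x0:x0+130],(400,354),interpolation=2)
cv2.imwrite("pics/f.png",cv2.cvtColor(np.hstack([f(r.camera("top"),235,125),f(r.camera("side"),215,170)]),4))
E
```

```text
[0.4805455  0.1080346  0.16315024] [-0.008375   -0.00815039 -0.20411307]
```

View pics/f.png

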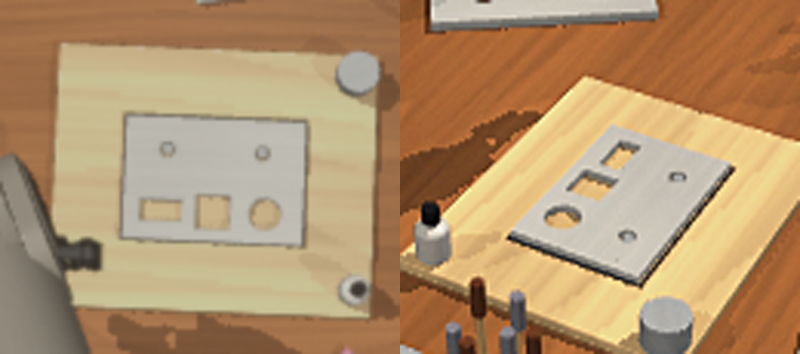

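The plate is seated. Pins show in both holes at (168,149) and (262,153) in the top view, the outline is evenly visible all round, the tin and dropper have not moved, and the hand is clear.

```bash
python3 -c "
from cell import r
print(r.hand_in())"
```

```text
the job is handed in; nothing more can be done
None
```

The plate is seated flat over both pins inside the outline, the tin and dropper on the board are where they were, the hand is clear of the plate, and the job is handed in at about 11 s of the 72 s allowed.

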